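# Rack the chamfered cylinder plug

## Task

Of the two green-headed plugs in the wooden stand, one has a chamfered foot and the other a square one; tell them apart by trying one in the empty bore of the aluminium rack, where the chamfered plug goes fully home with its head flat on the rack and the square one stops short with its head standing 8 mm proud. Leave the chamfered plug fully home in that bore, beside the ones like it, and the square one hanging upright in the stand, head down on the wood (put it back if you took it out).

Things in the scene. Friction and masses are not known exactly. Their poses are not given: they have to be found in the camera images.
- plug_1: One green-headed plug (which of the two: not told). Green head with a thin black band, 34 mm across, 34 tall; steel stem below, 20 across, 44 long, hidden in its pocket; 0.12 kg. Foot either square or chamfered (last 16 mm a cone down to 6 mm). Origin: on the axis at the shoulder (underside of the head); z up towards the head.
- plug_2: The other green-headed plug (which of the two: not told). Green head with a thin black band, 34 mm across, 34 tall; steel stem below, 20 across, 44 long, hidden in its pocket; 0.12 kg. Foot either square or chamfered (last 16 mm a cone down to 6 mm). Origin: on the axis at the shoulder (underside of the head); z up towards the head.
- rack_bore (a point): Mouth centre of the empty bore, on top of the fixed aluminium rack (64 x 190 x 52 mm tall). z up, y along the rack. Bore 24 mm wide, mouth chamfered; 36 mm down a ledge narrows it to 16, open below. Chamfered plug: shoulder rests on the rack top (origin at this point); square: stops 8 mm higher. Racked green plugs hang 65 and 130 mm away along +y.
- stand_top (a point): Centre of the top of the fixed dark wooden stand (66 x 200 x 52 mm tall). z up, y along its length, x across. Three through pockets 26 mm wide, mouths chamfered, at y = -70, 0, +70 mm; in each a plug hangs with its shoulder on this face: the two green ones and, in any of the three, a red one of the same size that belongs to another job.
Not all that is in view belongs to the job. What is shaped like the plug_2 but purple is not meant.

How it is judged:
By the outcome, as a careful person would: the job done as asked, in the order asked, and still so for the second after the job is handed in, with the robot touching nothing.
It also fails if it takes over 69 s, if anything falls off the work surface, if the arm or the gripper's body presses on something with over 40 N, if the wrist force passes 120 N, or if a joint passes its speed limit or range.

## Robot

A 6-joint arm with a two-finger parallel gripper is mounted at the origin on the work surface. World frame = base frame: x ahead of the robot, y to its left, z up, the work surface at z = 0. Lengths are in mm, angles in rad, forces in N, time in s.
With the tool pointing down it reaches from about 275 to 725 mm from the base axis. Payload 15.9 kg.
Tool frame: the origin (TCP) lies at the very end of the fingers, on their centre line; the grasp point (between the pads) lies 19 mm behind it (hold_point_z is the distance from the TCP to the grasp point, in mm); z points along the fingers, y is the line along which they close (so a half turn about z gives the same grasp; the last joint's range is limited). The gripper opens to 85 mm and grips with 20 to 120 N. Pads are 22 mm wide; open, the fingers measure 114 mm over their backs; the gripper's body (76 mm by 85 mm) begins 54 mm behind the grasp point. The pads swing forward as they close: fully open they stand 13 mm farther back than shut.
Start: joints at [-1.324, 0.213, -0.034, 1.323, 0, 1.571], TCP at [122.146, -484.836, 231.306] pointing down, gripper open.
Joint ranges: [-2.98, 2.98], [-0.74, 1.72], [-1.14, 1.35], [-2.1, 2.04], [-1.57, 1.44], [-3.14, 3.14]. Speed limits (rad/s): [1.89, 1.89, 2.39, 2.57, 3.14, 3.14].

## Interface

Orientations are given as a rotation vector (axis times angle).
In Python, from plant import sense, capture, camera_model, close_job, look_for, masks_of, hold_point_z gives the robot as it stands. The module is installed in compiled form; this text tells all that it offers.
- The arm moves only by the tool drive_tool, never from a script. Its argument "moves" is a list of rows, each a list of 7 numbers: the turn, a rotation vector about the tool's x, y, z in degrees, then the shift along the tool's x, y, z in mm, then the opening, from -1 (shut) to 1 (fully open). In form: [[rx, ry, rz, x, y, z, grip], ...]. A call has 1 to 8 rows; each row is the pose to reach, as a shift and turn from the pose commanded when the call began, along the tool's axes at that moment; what a row does not reach only later rows make up. A row lasts 1/8 s, in which the tool goes at most 62.5 mm and 10.7 degrees, less where a joint would pass 70% of its speed; a pose out of reach is approached as far as the arm can. A call with a gripper value outside its range is refused whole. The fingers move at their own pace and stop on an object; "newtons" is the grip in N (left out, the last holds). Time passes only in rows, so rows that repeat a pose let the fingers close. It gives the time, the measured TCP pose, the force, the opening and the grip force at its end, in the units of the state.
- sense(): the state, without advancing time (a new reading comes with each control period).
- capture(name): name is "scene" or "side" or "wrist"; returns the picture (420x560x3 uint8, red, green, blue); there is no depth.
- camera_model(name): a dict with "K" (3x3 intrinsics, pixels), "view" (4x4, takes a point from world to camera coordinates). Camera axes: x right, y down, z forward; pixel columns grow to the right and rows downward; lengths in mm; the calibration is good to about 2 mm. A picture is of the moment at which its call begins: read the wrist's pose just before it. camera_model takes no time and is no camera call; for the wrist camera it gives the pose at the moment of the call.
- close_job(): hands the job in; it is judged then, once.
Trained networks look in the newest picture that a camera, given by its name, has taken for a name from the list of things; names that differ only in an ending like _2 or _b are one class to them, and where a whole thing is asked for, a point or a joint stands for the part that bears it (a point fixed in the world has none). Each returns a list of dicts, best first, with "score" (0 to 1); they miss things now and then, are a little off and sometimes report something else, mostly with a low value. They report only what shows in the picture. A call takes as long as a camera call. They do not tell look-alikes from the thing itself.
- look_for(camera, target): "uv" ([column, row] in pixels, amid what is visible of it).
- masks_of(camera, target): "pixels" (420x560 bool, what is visible of it) and "uv" ([column, row] in pixels, amid what is visible of it).
The state is a dict: "clock": time; "joint_positions": joint angles; "joint_velocities": joint speeds; "joint_torque": joint torques, N m; "tcp_pos": TCP position; "ee_rot": TCP orientation; "wrist_force": force on the tool from outside, world axes, zero at the start; "ft_torque": the same for the moment, N m; "grip_width": finger opening in mm; "gripper_force": force on a finger pad.
Only numpy, scipy, OpenCV 4.12 (cv2) and the standard library are available. Lean on these libraries where they do the work, as an engineer would, in place of code of your own. Each camera call takes 0.05 s, during which the arm holds its last target. There are 200 camera calls.

## Working session

There is one attempt and no reset: what is moved stays moved. The work goes in short steps, Python scripts to look and compute and a tool call to move; the robot and the scene stay as the last step left them, time stands still between calls to the robot, and variables do not carry over. Pictures are saved under pics/ and viewed, at most 10 in all, crops included, and the job is handed in when it is done.

Besides the shell and the picture viewer there is one more tool, called after "Request:" in YAML: its name, and indented under it one key for each argument. drive_tool: Moves the arm, as the interface text tells. Its arguments: {"type":"object","properties":{"moves":{"type":"array","items":{"type":"array","items":{"type":"number"}}},"newtons":{"type":"number"}},"required":["moves"]}

```bash
mkdir -p pics; cat > h.py <<'E'
import numpy as np, cv2
from plant import *
from scipy.spatial.transform import Rotation as R
def save(n,im,crop=None,s=1):
    if crop: im=im[crop[1]:crop[3],crop[0]:crop[2]]
    im=cv2.resize(im,None,fx=s,fy=s,interpolation=cv2.INTER_CUBIC)
    cv2.imwrite('pics/'+n,im[:,:,::-1])
def ray(cam,uv,m=None):
    m=m or camera_model(cam);K=np.array(m['K']);V=np.array(m['view'])
    d=V[:3,:3].T@np.linalg.solve(K,[uv[0],uv[1],1.]);c=-V[:3,:3].T@V[:3,3];return c,d
def atz(cam,uv,z,m=None):
    c,d=ray(cam,uv,m);return c+d*(z-c[2])/d[2]
def proj(cam,p,m=None):
    m=m or camera_model(cam);q=np.array(m['view'])[:3,:3]@np.array(p)+np.array(m['view'])[:3,3];q=np.array(m['K'])@q;return q[:2]/q[2]
E
python3 - <<'E'
from h import *
s=sense();print(s['tcp_pos'],s['ee_rot'],s['clock'],s['grip_width'],hold_point_z)
a=capture('scene');b=capture('side')
save('s0.png',np.hstack([a,b]),s=0.714)
for c in('scene','side'):
    for t in('plug_1','rack_bore','stand_top'):
        for d in look_for(c,t)[:9]:print(c,t,np.round(d['uv']),round(d['score'],2),np.round(atz(c,d['uv'],69 if t[0]=='p' else 52)))
E
```

```text
[ 122.06268968 -484.5076693   230.81196473] [-3.11658619e+00 -3.86550942e-01  2.29331968e-04] 0.0 85.45341013360866 18.700000000000003
scene plug_1 [176. 300.] 0.85 [ 542. -280.   69.]
scene plug_1 [281. 283.] 0.85 [ 650. -171.   69.]
scene plug_1 [214. 268.] 0.71 [ 548. -205.   69.]
scene rack_bore [316. 173.] 0.8 [542. 130.  52.]
scene stand_top [210. 296.] 0.74 [ 568. -240.   52.]
side plug_1 [318. 306.] 0.86 [ 549. -211.   69.]
side plug_1 [369. 270.] 0.69 [ 640. -175.   69.]
side plug_1 [336. 352.] 0.68 [ 540. -280.   69.]
side plug_1 [321. 353.] 0.53 [ 523. -276.   69.]
side rack_bore [222. 187.] 0.89 [513. 124.  52.]
side stand_top [321. 352.] 0.72 [ 530. -262.   52.]
```

View pics/s0.png

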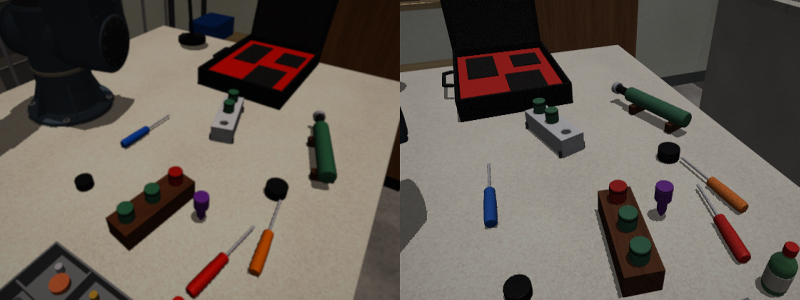

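The left (scene) half shows the stand with green heads near full-size pixels (175,297) and (213,268) and a red head at (246,246). The purple look-alike is at (281,283). The rack near (318,165) has two green plugs and one empty bore at the near end.

```bash
python3 - <<'E'
from h import *
a=capture('scene');b=capture('side')
A=cv2.resize(a[220:350,145:285],None,fx=2.8,fy=2.8,interpolation=3);B=cv2.resize(b[130:230,165:275],None,fx=3.6,fy=3.6,interpolation=3)
C=cv2.resize(a[115:205,280:360],None,fx=3.5,fy=3.5,interpolation=3)
D=cv2.resize(b[240:410,270:390],None,fx=1.8,fy=1.8,interpolation=3)
im=np.zeros((600,800,3),np.uint8)
def put(x,y,I): 
    I=I[:600-y,:800-x];im[y:y+I.shape[0],x:x+I.shape[1]]=I
put(0,0,A);put(400,0,B);put(0,370,C);put(400,365,D);save('c1.png',im)
def hc(cam,I,lo,hi,sat=70):
    h=cv2.cvtColor(I,cv2.COLOR_RGB2HSV);m=((h[...,0]>=lo)&(h[...,0]<=hi)&(h[...,1]>sat)&(h[...,2]>25)).astype(np.uint8)
    n,l,st,ce=cv2.connectedComponentsWithStats(m)
    for i in range(1,n):
        if st[i,4]>40:print(cam,lo,st[i],np.round(ce[i],1),np.round(atz(cam,ce[i],69)))
for c,I in(('scene',a),('side',b)):
    hc(c,I,60,95);hc(c,I,0,4,120)
E
```

```text
scene 60 [320 124  15   9 111] [326.9 128.1] [483. 282.  69.]
scene 60 [314 137  16  11 117] [321.6 142.4] [504. 218.  69.]
scene 60 [ 440  169   31   79 1534] [454.  208.7] [816. 150.  69.]
scene 60 [202 257  21  16 278] [212.2 264.3] [ 541. -199.   69.]
scene 60 [164 283  23  18 337] [174.6 291.4] [ 530. -271.   69.]
scene 0 [ 292   56  149   72 3925] [367.4  88.6] [469. 541.  69.]
scene 0 [236 233  20  28 444] [245.4 246. ] [ 559. -138.   69.]
scene 0 [ 261  354   59   63 1372] [289.4 385.1] [ 745. -297.   69.]
scene 0 [242 415  16   5  60] [249.3 417.4] [ 728. -355.   69.]
side 60 [ 315  123   93   52 1494] [362.5 147.4] [798. 140.  69.]
side 60 [186 136  18  10 134] [194.2 140.7] [500. 284.  69.]
side 60 [193 149  28  11 190] [208.  153.8] [513. 221.  69.]
side 60 [306 288  28  21 448] [319.5 297.6] [ 557. -198.   69.]
side 60 [319 312  12  13  67] [324.4 317.3] [ 549. -229.   69.]
side 60 [322 331  30  26 603] [336.7 342.9] [ 546. -269.   69.]
side 60 [ 518  353   39   38 1022] [537.2 372.1] [ 728. -380.   69.]
side 60 [511 403  28  11  93] [523.4 409.7] [ 683. -410.   69.]
side 0 [  80   66  148   73 4470] [142.4 102.3] [429. 521.  69.]
side 0 [293 252  26  19 365] [305.3 260.8] [ 567. -127.   69.]
side 0 [292 268  26  19 253] [304.6 277.3] [ 553. -157.   69.]
side 0 [ 439  300   52   69 1317] [465.4 334.1] [ 690. -310.   69.]
side 0 [536 338  24  23 354] [547.5 348.6] [ 762. -360.   69.]
```

View pics/c1.png

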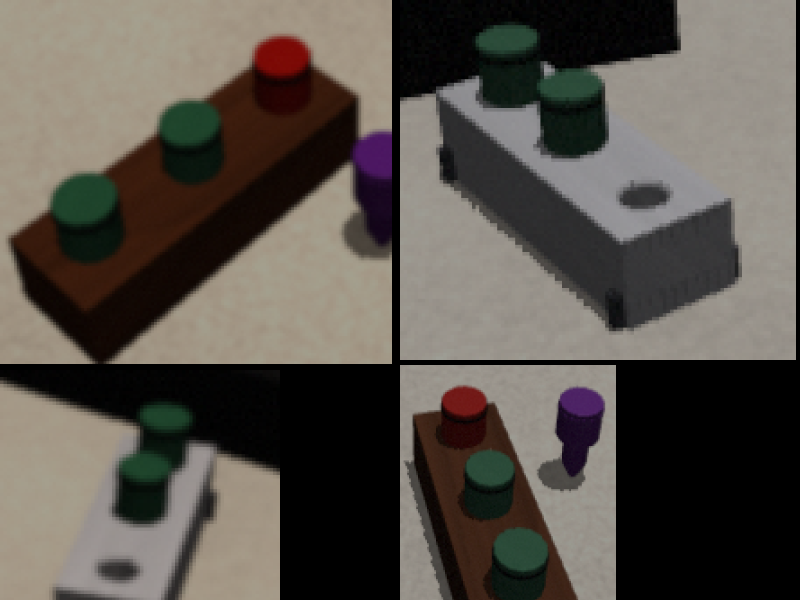

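Candidates in the scene picture: green heads in the stand at (175,292) and (213,265), which are the wanted pair. I'm ruling out red (246,244), the purple look-alike (281,283), and the racked greens (327,128) and (321,142). The crop confirms the two greens in the stand and the empty bore, at scene (314,172) and side (233,184).

```bash
python3 - <<'E'
from h import *
for n,u,v,z in(('gl',(175.4,291.4),(336.7,342.8),86),('gm',(212.9,265),(319.4,298.),86),('red',(246,241.4),(305.5,260),86),('bore',(313.7,172.1),(232.8,184.2),52),('r1',(321.5,141.5),(208,153),86),('r2',(327,128),(194.5,141),86)):
    c,d=ray('scene',u);e,f=ray('side',v)
    A=np.stack([d,-f],1);t=np.linalg.lstsq(A,e-c,rcond=None)[0]
    print(n,np.round(atz('scene',u,z),1),np.round(atz('side',v,z),1),'tri',np.round((c+d*t[0]+e+f*t[1])/2,1),np.linalg.norm(c+d*t[0]-e-f*t[1]).round(1))
m=camera_model('wrist');s=sense()
c,d=ray('wrist',(280,210));Rt=R.from_rotvec(s['ee_rot']);print(Rt.as_matrix().round(3));print('wrist cam in tool',Rt.inv().apply(c-s['tcp_pos']),Rt.inv().apply(d),m['K'])
E
```

```text
gl [ 542.8 -278.5   86. ] [ 538.9 -281.4   86. ] tri [ 540.6 -277.5   82.1] 1.8
gm [ 554.  -210.8   86. ] [ 548.8 -213.1   86. ] tri [ 551.  -208.2   81.2] 0.9
red [ 564.8 -142.7   86. ] [ 560.  -143.3   86. ] tri [ 561.9 -139.1   81.8] 0.4
bore [535.6 129.2  52. ] [534.2 126.5  52. ] tri [534.9 130.4  50.2] 1.2
r1 [514.7 195.4  86. ] [508.3 192.9  86. ] tri [510.3 204.1  80.1] 0.3
r2 [496.2 254.5  86. ] [495.4 249.1  86. ] tri [496.  254.8  84.5] 2.4
[[ 0.97   0.244 -0.   ]
 [ 0.244 -0.97   0.   ]
 [-0.    -0.    -1.   ]]
wrist cam in tool [ 6.54513833e+01  6.82794395e-02 -1.41796331e+02] [-0.2581049  -0.01575754  0.96611741] [[305.3781255    0.         284.73322702]
 [  0.         305.3781255  210.91870163]
 [  0.           0.           1.        ]]
```

Request:
drive_tool:
  moves:
    - [0, 0, -67, 469, -131, 0, 1]
    - [0, 0, -67, 469, -131, 0, 1]
    - [0, 0, -67, 469, -131, 0, 1]
    - [0, 0, -67, 469, -131, 0, 1]
    - [0, 0, -67, 469, -131, 0, 1]
    - [0, 0, -67, 469, -131, 0, 1]
    - [0, 0, -67, 469, -131, 0, 1]
    - [0, 0, -67, 469, -131, 0, 1]

```text
clock: 1.5
tcp_pos: [546.9, -241.5, 231.2]
ee_rot: [2.384, 2.045, 0.0]
wrist_force: [-0.0, -0.6, 0.0]
grip_width: 85.5
gripper_force: 0.0
```

```bash
cat >> h.py <<'E'
def blobs(cam,I,m,lo=60,hi=95,sat=70,z=86,amin=40):
    h=cv2.cvtColor(I,cv2.COLOR_RGB2HSV);k=((h[...,0]>=lo)&(h[...,0]<=hi)&(h[...,1]>sat)&(h[...,2]>25)).astype(np.uint8)
    n,l,st,ce=cv2.connectedComponentsWithStats(k)
    for i in range(1,n):
        if st[i,4]>amin:print(cam,st[i],np.round(ce[i],1),np.round(atz(cam,ce[i],z,m),1))
E
python3 - <<'E'
from h import *
m=camera_model('wrist');I=capture('wrist');s=sense();print(s['tcp_pos'],s['ee_rot'])
save('w1.png',I)
blobs('wrist',I,m);blobs('wrist',I,m,0,5,120)
for p in((542,-279,86),(551.5,-211,86),(562,-142,86)):print(proj('wrist',p,m).round())
E
```

```text
[ 550.3531067  -238.74965228  230.34187887] [-2.38218967 -2.04715998 -0.00241148]
wrist [285 147  15  31 303] [292.2 162.8] [ 558.6 -208.2   86. ]
wrist [267 157  14  16  66] [271.9 163.3] [ 539.7 -205.8   86. ]
wrist [268 220  32  29 714] [283.7 234.3] [ 539.9 -276.8   86. ]
wrist [ 263   64   39   41 1233] [282.1  84.1] [ 559.8 -139.2   86. ]
wrist [ 428  143   31   84 1572] [442.8 184.9] [ 697.  -250.8   86. ]
wrist [484 288  20  17 257] [493.3 296.1] [ 747.2 -378.4   86. ]
[286. 236.]
[285. 167.]
[285.  87.]
```

View pics/w1.png

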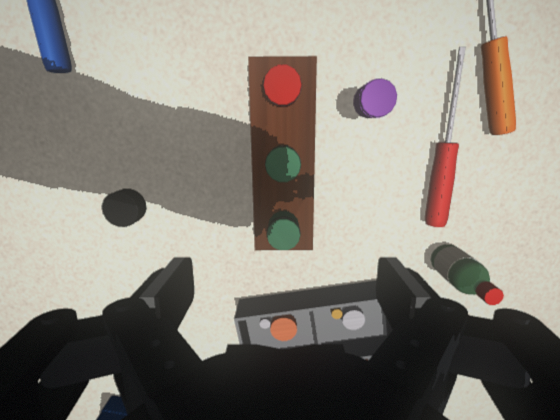

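The wrist view shows the stand from above: red at (282,85), middle green (283,164, part-shadowed), end green (284,234), with purple off to the side at (377,98). I'll re-measure now that the arm is still.

```bash
python3 - <<'E'
from h import *
s=sense();m=camera_model('wrist');I=capture('wrist');print(s['tcp_pos'],s['ee_rot'])
h=cv2.cvtColor(I,cv2.COLOR_RGB2HSV)
for n,(x,y),lo,hi in(('low',(284,234),55,100),('mid',(283,164),55,100),('red',(282,85),0,6)):
    k=((h[...,0]>=lo)&(h[...,0]<=hi)&(h[...,1]>60)).astype(np.uint8);w=np.zeros_like(k);w[y-26:y+27,x-26:x+27]=1
    k=cv2.morphologyEx(k*w,cv2.MORPH_OPEN,np.ones((3,3)))
    P=np.argwhere(k)[:,::-1].astype(np.float32);c,r=cv2.minEnclosingCircle(P);print(n,np.round(c,1),round(r,1),P.mean(0),atz('wrist',c,86,m).round(1),atz('wrist',P.mean(0),86,m).round(1))
k=((h[...,0]<18)&(h[...,1]>70)&(h[...,2]<140)).astype(np.uint8);w=np.zeros_like(k);w[40:265,235:330]=1
P=np.argwhere(k*w)[:,::-1].astype(np.float32);b=cv2.boxPoints(cv2.minAreaRect(P));print([atz('wrist',q,52,m).round(1)[:2].tolist() for q in b])
E
```

```text
[ 550.3531067  -238.74965228  230.34187887] [-2.38218967 -2.04715998 -0.00241148]
low [280.3 238. ] 15.9 [281.23596 238.18274] [ 539.6 -276.8   86. ] [ 540.5 -277.1   86. ]
mid [279.6 167.7] 17.2 [279.03915 167.81151] [ 549.8 -207.9   86. ] [ 549.2 -207.9   86. ]
red [279.   88.6] 21.0 [278.71576  88.60158] [ 560.  -139.5   86. ] [ 559.8 -139.4   86. ]
[[532.8, -105.3], [596.2, -115.0], [571.1, -311.1], [496.5, -299.7]]
```

```bash
python3 - <<'E'
from h import *
s=sense();print(s['clock'],s['tcp_pos'],s['ee_rot'],s['joint_velocities'])
T=R.from_rotvec(s['ee_rot']);print(T.inv().apply(np.array([540.2,-277.5,125])-s['tcp_pos']))
c=-np.array(camera_model('wrist')['view'])[:3,:3].T@np.array(camera_model('wrist')['view'])[:3,3];print(c,T.inv().apply(c-s['tcp_pos']))
E
```

```text
1.6 [ 548.10437029 -240.43025378  230.27523798] [-2.38167346e+00 -2.04747982e+00 -7.44309333e-04] [-0.067341   -0.04664595 -0.06346286 -0.00544614 -0.01962856 -0.05445424]
[-37.92923046  -2.22069818 105.2424005 ]
[ 557.60095932 -175.5873436   372.0893493 ] [  65.65917798   -0.38356134 -141.75597202]
```

Request:
drive_tool:
  moves:
    - [0, 0, 0, -34.5, 0.4, 60, 1]
    - [0, 0, 0, -34.5, 0.4, 110, 1]
    - [0, 0, 0, -34.5, 0.4, 125, 1]
    - [0, 0, 0, -34.5, 0.4, 125, 1]
    - [0, 0, 0, -34.5, 0.4, 125, 1]

```text
clock: 2.22
tcp_pos: [541.2, -277.8, 108.7]
ee_rot: [2.384, 2.042, 0.002]
wrist_force: [-0.5, 0.3, -0.6]
grip_width: 85.3
gripper_force: 0.0
```

```bash
python3 - <<'E'
from h import *
s=sense();m=camera_model('wrist');I=capture('wrist');print(s['tcp_pos'],s['ee_rot'],s['joint_velocities'].round(3))
save('w2.png',I)
h=cv2.cvtColor(I,cv2.COLOR_RGB2HSV)
for q in((540.2,-277.5,86),(550.3,-208.7,86)):
    x,y=proj('wrist',q,m).round().astype(int);print(x,y)
    k=((h[...,0]>=55)&(h[...,0]<=100)&(h[...,1]>60)).astype(np.uint8);w=np.zeros_like(k);w[max(y-40,0):y+41,x-40:x+41]=1
    k=cv2.morphologyEx(k*w,cv2.MORPH_OPEN,np.ones((3,3)))
    P=np.argwhere(k)[:,::-1].astype(np.float32);c,r=cv2.minEnclosingCircle(P);print(np.round(c,1),round(r,1),P.mean(0),atz('wrist',c,86,m).round(1),atz('wrist',P.mean(0),86,m).round(1))
E
```

```text
[ 541.20692339 -277.77582386  108.70340756] [2.38385948e+00 2.04167060e+00 1.86106585e-03] [-0.001 -0.004 -0.001 -0.008  0.    -0.   ]
284 246
[280.  238.9] 25.3 [278.73575 233.25583] [ 538.8 -272.7   86. ] [ 538.7 -269.3   86. ]
282 120
[280.3 119.2] 33.0 [280.63287 119.38095] [ 549.4 -208.    86. ] [ 549.5 -208.1   86. ]
```

View pics/w2.png

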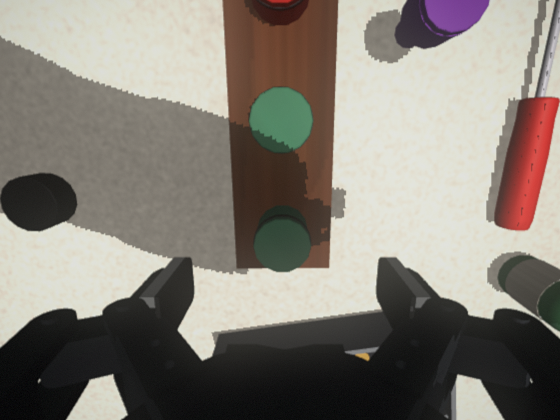

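The wrist view is centred on the end green plug (282,245), between the fingers. The middle green is at (281,119).

Request:
drive_tool:
  moves:
    - [0, 0, 0, 0, -1, 35, 1]
    - [0, 0, 0, 0, -1, 49, 1]
    - [0, 0, 0, 0, -1, 49, 1]
    - [0, 0, 0, 0, -1, 49, -1]
    - [0, 0, 0, 0, -1, 49, -1]
    - [0, 0, 0, 0, -1, 49, -1]
    - [0, 0, 0, 0, -1, 49, -1]
    - [0, 0, 0, 0, -1, 49, -1]
  newtons: 60

```text
clock: 3.28
tcp_pos: [539.4, -277.4, 58.2]
ee_rot: [2.386, 2.042, 0.001]
wrist_force: [-2.6, 1.4, 8.0]
grip_width: 32.6
gripper_force: 58.8
```

Request:
drive_tool:
  moves:
    - [0, 0, 0, 0, 0, -20, -1]
    - [0, 0, 0, 0, 0, -60, -1]
    - [0, 0, 0, 0, 0, -110, -1]
    - [0, 0, 0, 0, 0, -110, -1]
    - [0, 0, 0, 0, 0, -110, -1]

```text
clock: 3.9
tcp_pos: [538.9, -277.1, 166.8]
ee_rot: [-2.386, -2.043, 0.0]
wrist_force: [0.2, 1.1, -2.5]
grip_width: 32.2
gripper_force: 59.9
```

```bash
python3 - <<'E'
from h import *
s=sense();print(s['tcp_pos'],s['ee_rot'],s['wrist_force'],s['grip_width'])
b=capture('side');a=capture('scene')
A=cv2.resize(a[190:340,130:270],(560,600),interpolation=3)
B=cv2.resize(b[250:400,270:380],(440,600),interpolation=3)
save('t1.png',cv2.resize(np.hstack([A,B]),(800,480)))
E
```

```text
[ 538.85430317 -277.13400766  166.77497938] [-2.38607177e+00 -2.04296263e+00  2.24867656e-04] [ 0.1799335   1.05930876 -2.53067456] 32.175966507544125
```

View pics/t1.png

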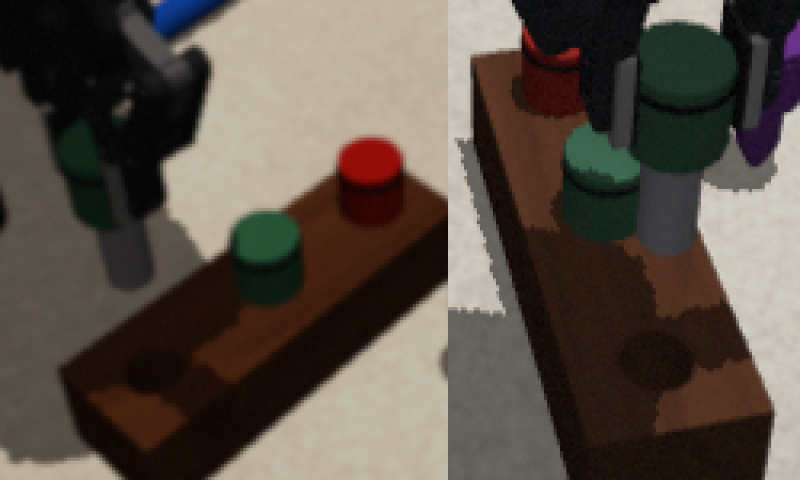

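The side crop shows the held plug with a full-width flat foot (about (668,240)) and no cone, so this looks like the square one. I'll return it to its pocket, dark hole at (655,360), and make the bore trial with the other plug. If that one stands proud, I'll swap them.

Request:
drive_tool:
  moves:
    - [0, 0, 0, 0, 0, 40, -1]
    - [0, 0, 0, 0, 0, 65, -1]
    - [0, 0, 0, 0, 0, 85, -1]
    - [0, 0, 0, 0, 0, 100, -1]
    - [0, 0, 0, 0, 0, 109.5, -1]
    - [0, 0, 0, 0, 0, 109.5, -1]
    - [0, 0, 0, 0, 0, 109.5, -1]

```text
clock: 4.88
tcp_pos: [539.1, -277.3, 58.1]
ee_rot: [2.386, 2.043, 0.0]
wrist_force: [-2.0, 0.8, 2.9]
grip_width: 32.8
gripper_force: 61.6
```

Request:
drive_tool:
  moves:
    - [0, 0, 0, 0, 0, 0, 1]
    - [0, 0, 0, 0, 0, 0, 1]
    - [0, 0, 0, 0, 0, 0, 1]
    - [0, 0, 0, 0, 0, -30, 1]
    - [0, 0, 0, 0, 0, -60, 1]
    - [0, 0, 0, 69.7, -0.5, -60, 1]
    - [0, 0, 0, 69.7, -0.5, -60, 1]
    - [0, 0, 0, 69.7, -0.5, -60, 1]

```text
clock: 5.88
tcp_pos: [549.3, -208.0, 117.8]
ee_rot: [2.385, 2.045, -0.0]
wrist_force: [0.4, -0.9, 0.4]
grip_width: 85.7
gripper_force: 0.0
```

Request:
drive_tool:
  moves:
    - [0, 0, 0, 0, 0, 0, 1]
    - [0, 0, 0, 0, 0, 40, 1]
    - [0, 0, 0, 0, 0, 60, 1]
    - [0, 0, 0, 0, 0, 60, 1]
    - [0, 0, 0, 0, 0, 60, -1]
    - [0, 0, 0, 0, 0, 60, -1]
    - [0, 0, 0, 0, 0, 60, -1]
    - [0, 0, 0, 0, 0, 60, -1]
  newtons: 60

```text
clock: 6.88
tcp_pos: [549.7, -208.5, 58.8]
ee_rot: [2.385, 2.042, 0.001]
wrist_force: [-2.5, -1.1, 9.5]
grip_width: 32.3
gripper_force: 58.8
```

Request:
drive_tool:
  moves:
    - [0, 0, 0, 0, 0, 0, -1]
    - [0, 0, 0, 0, 0, -20, -1]
    - [0, 0, 0, 0, 0, -60, -1]
    - [0, 0, 0, 0, 0, -110, -1]
    - [0, 0, 0, 0, 0, -110, -1]
    - [0, 0, 0, 0, 0, -110, -1]

```text
clock: 7.62
tcp_pos: [549.1, -208.2, 167.4]
ee_rot: [-2.386, -2.043, 0.0]
wrist_force: [-0.1, -0.6, -1.7]
grip_width: 32.2
gripper_force: 59.8
```

```bash
python3 - <<'E'
from h import *
s=sense();print(s['tcp_pos'],s['ee_rot'],s['wrist_force'],s['grip_width'])
b=capture('side');a=capture('scene')
A=cv2.resize(a[190:340,130:270],(560,600),interpolation=3)
B=cv2.resize(b[210:380,260:385],(440,600),interpolation=3)
save('t2.png',cv2.resize(np.hstack([A,B]),(800,480)))
E
```

```text
[ 549.1465648  -208.18279308  167.39906737] [-2.38615782e+00 -2.04317023e+00  9.71326095e-05] [-0.11114527 -0.56849764 -1.70172752] 32.20500036987407
```

View pics/t2.png

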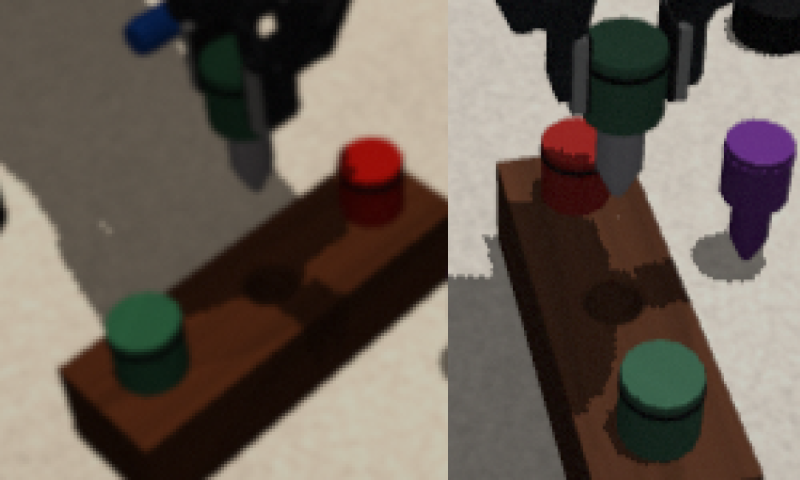

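This crop shows the second plug with a cone at its foot (scene (258,180), side (618,185)), so it is the chamfered one. The other green is sitting home in the stand at (147,340). Now to the rack, stopping just short of the bore for a look.

Request:
drive_tool:
  moves:
    - [0, 0, -5, 50, -8, 0, -1]
    - [0, 0, -10, 110, -18, 0, -1]
    - [0, 0, -16, 170, -29, 0, -1]
    - [0, 0, -21, 230, -39, 0, -1]
    - [0, 0, -26, 275, -46, 0, -1]
    - [0, 0, -26, 289, -49, 0, -1]
    - [0, 0, -26, 289, -49, 0, -1]
    - [0, 0, -26, 289, -49, 0, -1]

```text
clock: 8.72
tcp_pos: [545.2, 83.7, 167.4]
ee_rot: [-1.867, -2.526, 0.001]
wrist_force: [0.1, 0.6, -1.0]
grip_width: 32.1
gripper_force: 59.8
```

```bash
python3 - <<'E'
from h import *
capture('wrist')
for i in range(4): capture('wrist')
s=sense();m=camera_model('wrist');I=capture('wrist');print(s['tcp_pos'],s['ee_rot'],s['joint_velocities'].round(3))
np.save('w3.npy',I);import pickle;pickle.dump(m,open('w3.pkl','wb'))
save('w3.png',I)
print(proj('wrist',(535,129,52),m))
blobs('wrist',I,m)
for d in look_for('wrist','rack_bore')[:3]:print(d['uv'],d['score'],atz('wrist',d['uv'],52,m))
E
```

```text
[545.42070323  84.07142302 167.77989841] [-1.8671983e+00 -2.5264520e+00  1.1630461e-04] [ 0.005 -0.001  0.001  0.    -0.    -0.001]
[289.23162683 153.18955086]
wrist [ 264   28   48   52 1942] [287.9  53.9] [513.6 193.3  86. ]
wrist [ 248  268   75   52 2013] [284.2 292.4] [563.1  23.1  86. ]
[287.9, 99.9] 0.66 [521.59182605 168.59091191  52.        ]
```

View pics/w3.png

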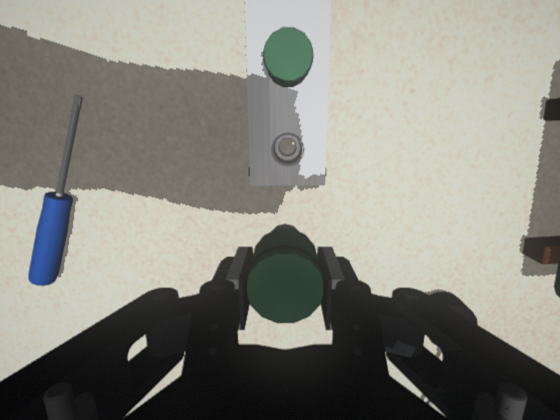

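The wrist view shows the empty bore at (287,148), the neighbour racked plug at (288,54) and the held plug's head at (285,286).

```bash
python3 - <<'E'
from h import *
import pickle
I=np.load('w3.npy');m=pickle.load(open('w3.pkl','rb'))
g=cv2.cvtColor(I,cv2.COLOR_RGB2GRAY)
c=cv2.resize(g[120:175,260:315],None,fx=8,fy=8,interpolation=3)
for p2 in(40,25):
    C=cv2.HoughCircles(c,cv2.HOUGH_GRADIENT,1,20,param1=80,param2=p2,minRadius=60,maxRadius=150)
    if C is not None:
        for u,v,r in C[0][:5]:
            uv=((u+.5)/8+259.5,(v+.5)/8+119.5);print(np.round(uv,1),r/8,atz('wrist',uv,52,m).round(1))
h=cv2.cvtColor(I,cv2.COLOR_RGB2HSV);k=((h[...,0]>=55)&(h[...,0]<=100)&(h[...,1]>60)).astype(np.uint8)
k1=k.copy();k1[:245]=0;k1[340:]=0;k1[:,:240]=0;k1[:,330:]=0
print('rows',[(y,np.flatnonzero(k1[y]).min(),np.flatnonzero(k1[y]).max()) for y in range(250,325,8) if k1[y].any()])
for uv in((285.3,286),):
    print('held top',atz('wrist',uv,195,m))
print('rack1',atz('wrist',(288.2,51.5),86,m))
cv2.imwrite('pics/bore.png',np.hstack([c,cv2.resize(g[240:330,240:330],(440,440))])[:,:800])
E
```

```text
[287.  148.9] 16.575 [532.2 131.8  52. ]
[287.9 146. ] 13.575 [532.2 134.3  52. ]
[285.2 146.2] 13.8375 [530.2 133.4  52. ]
[289.9 149.9] 14.4875 [534.7 131.7  52. ]
[283.8 149. ] 13.5625 [529.6 130.9  52. ]
[287.  148.9] 16.575 [532.2 131.8  52. ]
[287.9 146. ] 13.575 [532.2 134.3  52. ]
[291.  148.9] 13.575 [535.4 132.8  52. ]
[285.2 146.2] 13.8375 [530.2 133.4  52. ]
[290.9 145.9] 12.6 [534.5 135.1  52. ]
rows [(258, np.int64(268), np.int64(301)), (266, np.int64(259), np.int64(313)), (274, np.int64(252), np.int64(319)), (282, np.int64(248), np.int64(322)), (290, np.int64(247), np.int64(322)), (298, np.int64(249), np.int64(321)), (306, np.int64(253), np.int64(316)), (314, np.int64(261), np.int64(309))]
held top [544.42892742  86.41590332 195.        ]
rack1 [513.35421227 194.77164301  86.        ]
```

View pics/bore.png

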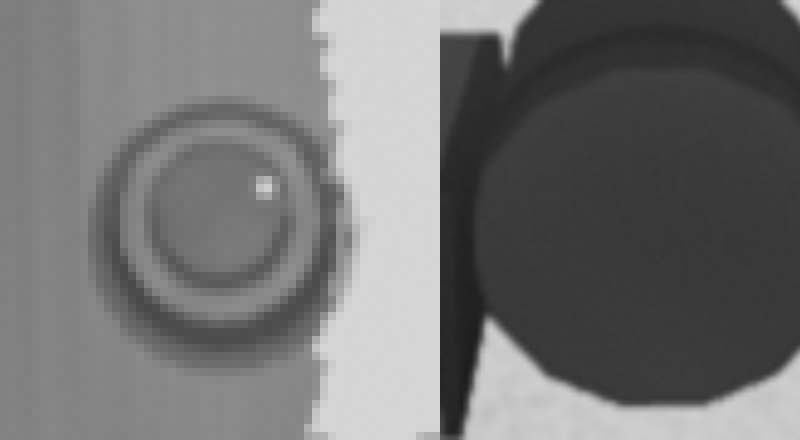

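Request:
drive_tool:
  moves:
    - [0, 0, 0, 30, 1.5, 0, -1]
    - [0, 0, 0, 47.9, 2.2, 10, -1]
    - [0, 0, 0, 47.9, 2.2, 40, -1]
    - [0, 0, 0, 47.9, 2.2, 55, -1]
    - [0, 0, 0, 47.9, 2.2, 65, -1]
    - [0, 0, 0, 47.9, 2.2, 75, -1]
    - [0, 0, 0, 47.9, 2.2, 85, -1]
    - [0, 0, 0, 47.9, 2.2, 85, -1]

```text
clock: 10.07
tcp_pos: [533.0, 131.1, 82.2]
ee_rot: [-1.865, -2.527, 0.001]
wrist_force: [0.8, -0.4, -0.5]
grip_width: 32.1
gripper_force: 59.8
```

Request:
drive_tool:
  moves:
    - [0, 0, 0, 0, 0, 8, -1]
    - [0, 0, 0, 0, 0, 15, -1]
    - [0, 0, 0, 0, 0, 19, -1]
    - [0, 0, 0, 0, 0, 22, -1]
    - [0, 0, 0, 0, 0, 24, -1]
    - [0, 0, 0, 0, 0, 24, -1]

```text
clock: 10.82
tcp_pos: [533.4, 131.3, 59.0]
ee_rot: [1.865, 2.528, 0.0]
wrist_force: [0.4, 0.1, 0.1]
grip_width: 31.9
gripper_force: 60.0
```

Request:
drive_tool:
  moves:
    - [0, 0, 0, 0, 0, 1, -1]
    - [0, 0, 0, 0, 0, 1, -1]
    - [0, 0, 0, 0, 0, 1, 1]
    - [0, 0, 0, 0, 0, 1, 1]
    - [0, 0, 0, 0, 0, 1, 1]
    - [0, 0, 0, 0, 0, -30, 1]
    - [0, 0, 0, 0, 0, -70, 1]
    - [0, 0, 0, 0, 0, -120, 1]

```text
clock: 11.82
tcp_pos: [532.7, 131.1, 179.5]
ee_rot: [-1.865, -2.527, 0.002]
wrist_force: [1.1, 0.1, -0.4]
grip_width: 85.1
gripper_force: 0.0
```

Request:
drive_tool:
  moves:
    - [0, 0, 0, -120, 0, 0, 1]
    - [0, 0, 0, -120, 0, 0, 1]
    - [0, 0, 0, -120, 0, 0, 1]

```text
clock: 12.2
tcp_pos: [569.4, 13.3, 178.6]
ee_rot: [1.871, 2.523, -0.001]
wrist_force: [0.5, 1.3, -0.6]
grip_width: 85.3
gripper_force: 0.0
```

```bash
python3 - <<'E'
from h import *
s=sense();print(s['tcp_pos'],s['wrist_force'])
b=capture('side');a=capture('scene')
A=cv2.resize(b[120:225,165:275],(420,400),interpolation=3)
B=cv2.resize(b[240:410,270:390],(282,400),interpolation=3)
save('f.png',np.hstack([A,B]))
E
```

```text
[569.40598337  13.26060562 178.57240183] [ 0.47126432  1.26092351 -0.61666465]
```

View pics/f.png

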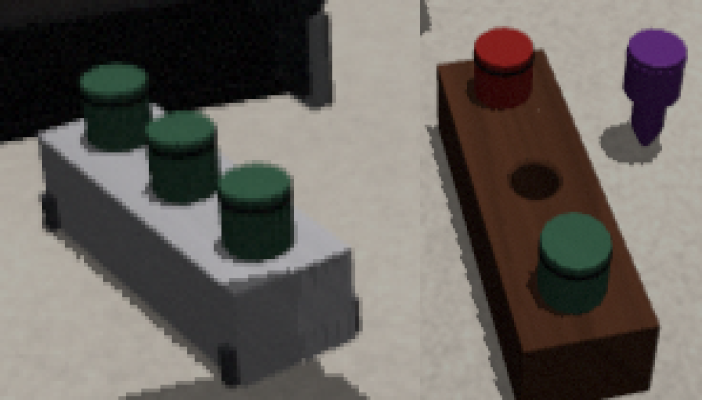

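The crop shows three green heads flat on the rack, with the new one at (257,210), and the square plug upright in the stand at (574,262). I'll hand in the job.

```bash
python3 -c "
from plant import *
print(close_job())"
```

```text
the job is handed in; nothing more can be done
None
```

The chamfered plug is fully home in the empty rack bore and the square one is back upright in its stand pocket; I tried only the chamfered plug in the bore, having seen the square foot when I lifted the other, and handed the job in at about 12 s.

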